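Fit the divider in the spice crate and stock it

TASK

Get the empty pine crate ready for the spices: lower its wooden divider into it by the handle until it sits flat on the crate's floor all round, then stand the two red-capped spice jars at the front left of the worktop upright on the crate's floor, each in a compartment of its own. Set things down, do not drop them in, leave the crate standing where it is and do not disturb the salt shaker, saucer and spoon.

Things in the scene. Friction and masses are not known exactly. Their poses are not given: they have to be found in the camera images.
- crate: Empty open-topped pine crate of slats, loose, 0.7 kg, 239 (x) x 128 (y) x 99 mm high. Origin: centre of its underside; z up, x along its length. Inside it is 214 x 110 mm, centred on the origin; the inner floor is 10 mm above the origin, the rim 99 mm. End boards 11 mm and side slats 8 mm thick. Wall cabinets hang behind: from x = 0.61 m (handles 0.58 m) on, 0.46 m above the worktop.
- divider: Lift-out divider of light wood, loose, 0.3 kg: a long board (210 mm, along its x) crossed by two short ones (106 mm, along y, at x = -35.5 and 35.5 mm), all 9 mm thick, 60 mm high, lower corners rounded. Fits inside the crate with 2 mm spare per side, either way round, making six compartments: two middle ones 62 x 50 mm, four end ones 67 x 50 mm (x by y). Origin: centre of its underside; z up.
- divider_grip (a point): Middle of the grip bar of the divider's raised handle, 99 mm above the divider's underside, over its centre. The bar lies along the divider's x: 9 mm thick (y), 72 mm long, 18 mm high, above a hand slot, on two uprights of the same thickness. Axes as the divider's.
- jar_1: Spice jar with a red cap, loose, 0.11 kg, round, 106 mm high; glass body 42 mm across, cap 45 mm across from 85 to 106 mm. Origin: centre of its underside; z along its axis, up.
- jar_2: A second spice jar, same shape and size as jar_1, same origin and axes. Both stand at the front left; others like them far back on the worktop are not part of the job.
- shaker: Bystander: glass salt shaker, 36 mm across, 90 mm high, behind the jars. Origin: centre of its underside. Leave alone.
- saucer: Bystander: round spoon rest, 114 mm across, 18 mm high, at the right. Origin: centre of its underside. Leave alone.
- spoon: Bystander: tasting spoon 199 mm long, 40 mm wide, 17 mm high, lying at the right. Origin: near its middle, on the worktop. Leave alone.
Things that resemble listed ones, but are neither listed nor needed, are in the scene too. Leave any pink look-alike of the jar_2 alone.

How it is judged (in metres and radians):
On the way:
1. the divider sits flat and square on the floor of the crate, with both jars still outside the crate (z of divider in the frame of crate between 0.005 and 0.014 m and horizontal distance between divider and crate below 0.006 m and angle between the x axis of divider and the x axis of crate, either way round below 0.05 rad and angle between the z axis of divider and the z axis of crate, either way round below 0.03 rad and (x of jar_1 in the frame of crate above 0.12 m or x of jar_1 in the frame of crate below -0.12 m or y of jar_1 in the frame of crate above 0.064 m or y of jar_1 in the frame of crate below -0.064 m) and (x of jar_2 in the frame of crate above 0.12 m or x of jar_2 in the frame of crate below -0.12 m or y of jar_2 in the frame of crate above 0.064 m or y of jar_2 in the frame of crate below -0.064 m)), for 0.2 s.
At the end, for the whole second after the job is handed in: Divider square in the crate (6 mm, 0.05 rad; tilt under 0.03 rad), underside within 4 mm of the crate floor; both jars upright (0.1 rad) on that floor (4 mm), each in its own compartment, at rest; crate flat on the worktop within 40 mm of its start (z of divider in the frame of crate between 0.005 and 0.014 m and horizontal distance between divider and crate below 0.006 m and angle between the x axis of divider and the x axis of crate, either way round below 0.05 rad and angle between the z axis of divider and the z axis of crate, either way round below 0.03 rad and angle between crate's own z axis and vertical below 0.03 rad and height (world z) of crate below 0.005 m and distance of crate from where it was at the start of the episode below 0.04 m and x of jar_1 in the frame of crate between -0.1 and 0.1 m and y of jar_1 in the frame of crate between -0.05 and 0.05 m and z of jar_1 in the frame of crate between 0.005 and 0.014 m and angle between each of jar_1, jar_2's own z axis and vertical below 0.1 rad and linear speed of each of jar_1, jar_2 below 0.02 m/s and x of jar_2 in the frame of crate between -0.1 and 0.1 m and y of jar_2 in the frame of crate between -0.05 and 0.05 m and z of jar_2 in the frame of crate between 0.005 and 0.014 m and horizontal distance between jar_1 and jar_2 above 0.04 m); the robot touches nothing.
It fails at once if the divider is dropped into the crate (falls faster than 0.7 m/s inside it) (linear speed of divider above 0.7 m/s and horizontal distance between divider and crate below 0.05 m and height (world z) of divider below 0.085 m).
It fails at once if a jar is dropped into the crate (falls faster than 0.7 m/s inside it) (linear speed of jar_1 above 0.7 m/s and x of jar_1 in the frame of crate between -0.107 and 0.107 m and y of jar_1 in the frame of crate between -0.055 and 0.055 m and height (world z) of jar_1 below 0.085 m).
It fails at once if a jar is dropped into the crate (falls faster than 0.7 m/s inside it) (linear speed of jar_2 above 0.7 m/s and x of jar_2 in the frame of crate between -0.107 and 0.107 m and y of jar_2 in the frame of crate between -0.055 and 0.055 m and height (world z) of jar_2 below 0.085 m).
It fails at once if the crate is tipped by more than 0.3 rad (angle between crate's own z axis and vertical above 0.3 rad).
It fails at once if the salt shaker, saucer or spoon is moved by more than 30 mm (distance of any of shaker, saucer, spoon from where it was at the start of the episode above 0.03 m).
It also fails if it takes over 72 s, if anything falls off the work surface, if the arm or the gripper's body presses on something with over 40 N, if the wrist force passes 120 N, or if a joint passes its speed limit or range.

ROBOT

A 6-joint arm with a two-finger parallel gripper is mounted at the origin on a cart in front of the work surface, level with it; the furniture and walls round the work are solid. World frame = base frame: x ahead of the robot, y to its left, z up, the work surface at z = 0. Lengths are in m, angles in degrees, forces in N, time in s.
With the tool pointing down it reaches from about 0.425 to 1.125 m from the base axis. Payload 14.9 kg.
Tool frame: the origin (TCP) lies at the very end of the fingers, on their centre line; the grasp point (between the pads) lies 19 mm behind it; z points along the fingers, y is the direction in which the jaws open and shut (so a half turn about z gives the same grasp; the last joint's range is limited). The gripper opens to 91 mm and grips with 3 to 60 N. Pads are 32 mm wide; open, the fingers measure 118 mm over their backs; the gripper's body (76 mm by 178 mm) begins 60 mm behind the grasp point.
Start: joints at [66.847, 21.709, 99.362, -0, 58.929, -1.908], TCP at [0.254, 0.652, 0.179] pointing down, gripper open.
Joint ranges: [-158.91, 158.91], [-42.39, 125.64], [0.06, 152.35], [-60.88, 240.88], [17.5, 164.5], [-176.32, 176.32]. Speed limits (degrees/s): [108.29, 108.29, 136.94, 180, 180, 180].

INTERFACE

Orientations are given as a 3x3 rotation matrix whose columns are the frame's x, y, z axes.
In Python, from station import arm gives the robot as it stands. Calls block until the motion is done:
- arm.movep(position, orientation): joint-space move of the TCP to a pose.
- arm.move_straight(position, orientation=None, feed=0.15): straight line of the TCP; orientation=None keeps the orientation; feed is the mean speed in m/s.
- arm.set_joints(angles): joint-space move.
- arm.ungrasp() and arm.clamp(strength=None): open the fingers fully, or close them until they stop; strength is the grip in N (None keeps the last).
- arm.wait(seconds).
- arm.solve_ik(position, orientation): joint angles nearest the present ones, or None.
- arm.read_state(): the state.
- arm.get_image(name): name is "side" or "top" or "wrist"; returns a dict with "pixels" (384x512x3 uint8, red, green, blue), "range_z" (384x512 float32, m along the optical axis (not along the pixel's ray), 0 where there is no reading), "vfov" (degrees; the focal length in pixels is half the picture's height over the tangent of half this angle, whatever the lens; pixels are square), "cx", "cy" (the principal point, pixels), "eye" and "attitude" of the camera in the world. Camera axes: x right, y up, looking along -z (the intrinsics and any distortion apply to the point x, -y, -z); pixel columns grow to the right and rows downward; lengths in m; the calibration is good to about 2 mm. A picture is of the moment at which its call begins.
A pose or a line that the arm cannot do raises arm.MotionError and nothing moves.
- arm.hand_in(): hands the job in, once; it reports no verdict.
Trained networks look in a picture, given as the dict that the camera call returned (one of the last four; its "shot" number tells which), for a name from the list of things; names that differ only in an ending like _2 or _b are one class to them, and where a whole thing is asked for, a point or a joint stands for the part that bears it (a point fixed in the world has none). Each returns a list of dicts, best first, with "confidence" (0 to 1); they miss things now and then, are a little off and sometimes report something else, mostly with a low value. They report only what shows in the picture. A call takes as long as a camera call. They do not tell look-alikes from the thing itself.
- arm.find_in(picture, thing): "point" ([x, y, z] in m, in world coordinates, good to about 4 mm: the middle of the surface that is visible of it).
- arm.cut_out(picture, thing): "pixels" (384x512 bool, what is visible of it).
- arm.mark_of(picture, thing): "point" ([x, y, z] in m, in world coordinates, good to about 4 mm: a listed point, or the origin of a listed thing).
The state is a dict: "t": time; "q": joint angles; "qd": joint speeds; "effort": joint torques, N m; "ee_pos": TCP position; "ee_rot": TCP orientation; "ft_force": force on the tool from outside, world axes, zero at the start; "torque": the same for the moment, N m; "gripper_width": opening from 0.0 (shut) to 1.0 (fully open).
Only numpy, scipy, OpenCV 4.12 (cv2) and the standard library are available. Lean on these libraries where they do the work, as an engineer would, in place of code of your own. Each camera call takes 0.05 s, during which the arm holds its last target. There are 200 camera calls.

## Working session

There is one attempt and no reset: what is moved stays moved. The work goes in short steps, each a Python script; the robot and the scene stay as the last script left them, time stands still between calls to the robot, and variables do not carry over. Pictures are saved under pics/ and viewed, about 8 in all and at most 12, crops included, and the job is handed in when it is done.

```bash
ls; mkdir -p pics; cat > h.py <<'E'
import numpy as np, cv2
from station import arm
def cloud(im):
    d=im["range_z"]; h,w=d.shape; f=h/2/np.tan(np.radians(im["vfov"])/2)
    v,u=np.mgrid[:h,:w]
    x=(u-im["cx"])/f*d; y=-(v-im["cy"])/f*d
    P=np.stack([x,y,-d],-1)@np.array(im["attitude"]).T+np.array(im["eye"])
    P[d==0]=np.nan
    return P
def save(im,n): cv2.imwrite("pics/"+n,im["pixels"][...,::-1])
E
python3 - <<'E'
from h import *
np.set_printoptions(precision=4,suppress=True)
ims={n:arm.get_image(n) for n in("side","top","wrist")}
for n,im in ims.items():
    print(n,{k:im[k] for k in im if k not in("pixels","range_z")})
    for t in("crate","divider","divider_grip","jar_1","shaker","saucer","spoon"):
        print(t,[(np.round(m["point"],4).tolist(),round(m["confidence"],2)) for m in arm.mark_of(im,t)])
    np.save(n+"_P.npy",cloud(im)); cv2.imwrite(n+".png",im["pixels"][...,::-1])
cv2.imwrite("pics/a.png",cv2.resize(ims["top"]["pixels"][...,::-1],(800,600)))
cv2.imwrite("pics/b.png",cv2.resize(ims["side"]["pixels"][...,::-1],(800,600)))
print(arm.read_state())
E
```

```text
pics
side {'vfov': 44.369690665602235, 'cx': 260.84803262357605, 'cy': 188.20104707169062, 'eye': array([ 0.0958, -1.1217,  0.9903]), 'attitude': array([[ 0.927 ,  0.2162, -0.3065],
       [-0.3749,  0.5545, -0.7429],
       [ 0.0094,  0.8036,  0.5951]]), 'shot': 1}
crate [([0.4789, 0.0624, 0.0014], 0.73)]
divider [([0.4598, -0.2212, 0.0048], 0.73)]
divider_grip [([0.4622, -0.2156, 0.0971], 0.86)]
jar_1 [([0.4591, 0.4108, -0.002], 0.79), ([0.5477, 0.4438, -0.0014], 0.78), ([0.4888, 0.3017, 0.0035], 0.71)]
shaker [([0.5635, 0.3521, 0.003], 0.5)]
saucer [([0.6632, -0.4417, 0.0009], 0.57)]
spoon [([0.4964, -0.4346, -0.0041], 0.71)]
top {'vfov': 51.36220691755286, 'cx': 258.0725348011138, 'cy': 194.2476197043523, 'eye': array([ 0.0513, -0.2584,  1.5155]), 'attitude': array([[ 0.4311,  0.8405, -0.3283],
       [-0.9023,  0.3994, -0.1625],
       [-0.0054,  0.3662,  0.9305]]), 'shot': 2}
crate [([0.4757, 0.0625, 0.0051], 0.59)]
divider [([0.464, -0.2216, 0.0054], 0.95)]
divider_grip [([0.4636, -0.2193, 0.0995], 0.67)]
jar_1 [([0.4857, 0.303, 0.0007], 0.76), ([0.4568, 0.4134, -0.0012], 0.5)
[... 351 characters left out ...]
32 ,  0.3469,  0.1055],
       [-0.0003, -0.2902,  0.957 ]]), 'shot': 3}
crate []
divider []
divider_grip []
jar_1 [([0.4587, 0.4104, -0.0004], 0.82)]
shaker []
saucer []
spoon []
{'t': 1.2, 'q': array([66.8443, 21.7084, 99.3614,  0.0001, 58.9287, -1.9097]), 'qd': array([ 0.0119,  0.0503, -0.1339,  0.0015,  0.0776, -0.0897]), 'effort': array([ -0.0016, -76.3708, -43.4742,   0.0651,   0.0388,  -0.    ]), 'ee_pos': array([0.2537, 0.6524, 0.1789]), 'ee_rot': array([[-0.932 ,  0.3624,  0.    ],
       [ 0.3624,  0.932 ,  0.    ],
       [ 0.    ,  0.    , -1.    ]]), 'ft_force': array([-0.4157,  0.0404, -0.6042]), 'torque': array([-0.0014, -0.0346, -0.0073]), 'gripper_width': 0.9990869922120781}
```

View pics/a.png

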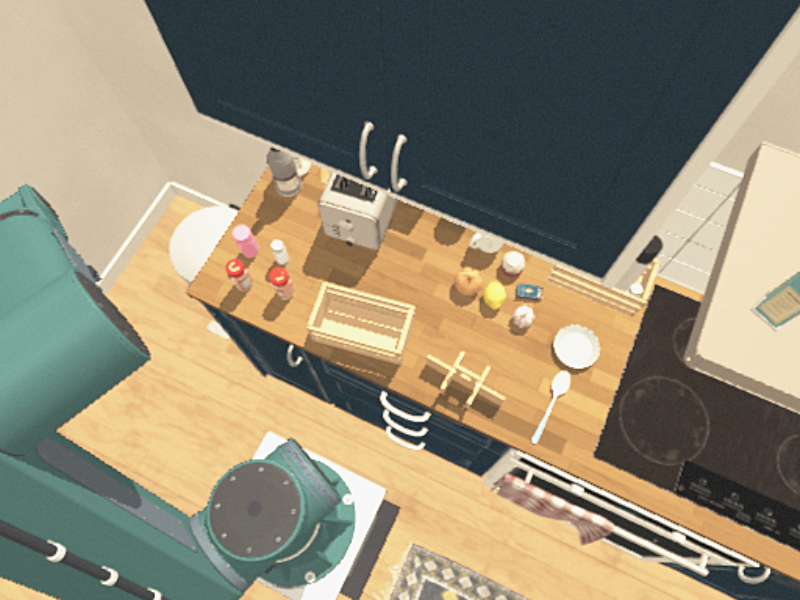

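View pics/b.png

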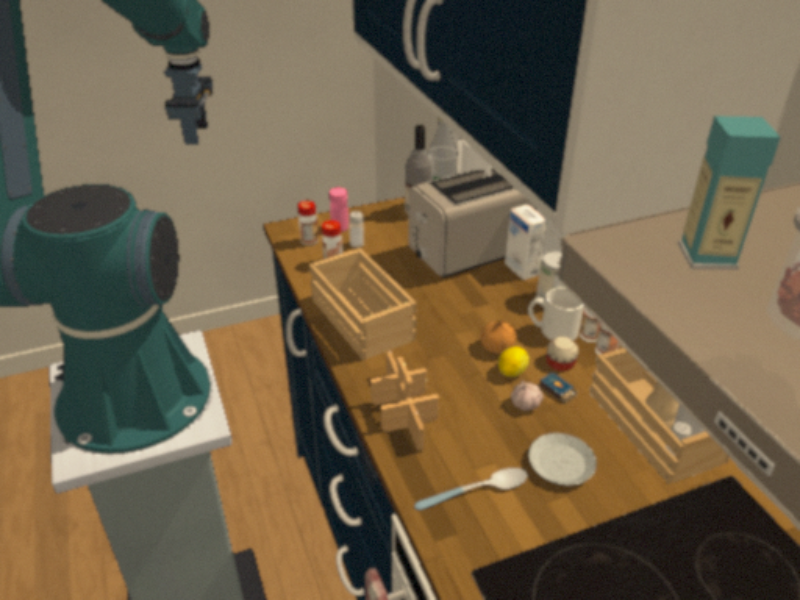

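Top view (800×600 picture):
- Red-capped jars stand at (237,272) and (281,283).
- The pink look-alike is at (245,240), and the white shaker at (279,250).
- The empty crate is at (362,322), and the divider at (465,378).
- A second, filled crate stands at the back right, around (600,290), and is not wanted.

I'll choose the red caps and check them, the crate and the divider with close wrist pictures.

```bash
cat >> h.py <<'E'
def R(jaw):  # tool down, jaw (tool y) along world angle jaw (deg); tool x = y cross z
    a=np.radians(jaw); y=np.array([np.cos(a),np.sin(a),0]); z=np.array([0,0,-1.])
    return np.stack([np.cross(y,z),y,z],1)
E
python3 - <<'E'
from h import *
print(R(90).round(2).tolist())
out=[]
for n,p in (("j",(0.43,0.35,0.28)),("c",(0.43,0.06,0.33)),("d",(0.43,-0.20,0.33))):
    try: arm.movep(p,R(90))
    except arm.MotionError as e: print(n,e); continue
    arm.wait(0.3)
    im=arm.get_image("wrist"); np.savez("w_"+n,P=cloud(im),px=im["pixels"])
    out.append(im["pixels"][...,::-1])
    for t in("crate","divider","divider_grip","jar_1","shaker"):
        print(n,t,[(np.round(m["point"],4).tolist(),round(m["confidence"],2)) for m in arm.mark_of(im,t)])
cv2.imwrite("pics/c.png",cv2.resize(np.hstack(out),(800,208*3//len(out)) ) if len(out)!=3 else np.vstack([np.hstack(out[:2]),np.hstack([out[2],out[2]*0])])[::1,::1] if 0 else cv2.resize(np.vstack([np.hstack(out[:2]),np.hstack([out[2],out[2]*0])]),(800,600)))
print(arm.read_state()["q"],arm.read_state()["t"])
E
```

```text
[[-1.0, 0.0, 0.0], [0.0, 1.0, 0.0], [0.0, 0.0, -1.0]]
j crate [([0.4809, 0.068, -0.001], 0.84)]
j divider []
j divider_grip []
j jar_1 [([0.5507, 0.4485, -0.0001], 0.89), ([0.4586, 0.4106, 0.0046], 0.66), ([0.486, 0.3004, -0.0003], 0.57)]
j shaker [([0.5621, 0.356, -0.0014], 0.78)]
c crate [([0.4789, 0.0652, -0.0017], 0.98)]
c divider [([0.4608, -0.2202, -0.0014], 0.88)]
c divider_grip [([0.4561, -0.2193, 0.0989], 0.61)]
c jar_1 [([0.4856, 0.3022, 0.0003], 0.96), ([0.4571, 0.4127, 0.0015], 0.61), ([0.5523, 0.4454, 0.0013], 0.55)]
c shaker [([0.5613, 0.3547, -0.0039], 0.8), ([0.4599, 0.4089, 0.0017], 0.68), ([0.488, 0.3, 0.0026], 0.52)]
d crate [([0.4776, 0.07, -0.0039], 0.77)]
d divider [([0.4621, -0.219, -0.0028], 0.66), ([0.6651, -0.4419, 0.0033], 0.19)]
d divider_grip [([0.4558, -0.2203, 0.0983], 0.77)]
d jar_1 []
d shaker [([0.4564, -0.2167, 0.097], 0.18)]
[-2.77542923e+01 -9.09309809e+00  1.17309332e+02  6.22694379e-04
  7.17826908e+01 -1.17759248e+02] 6.5167
```

View pics/c.png

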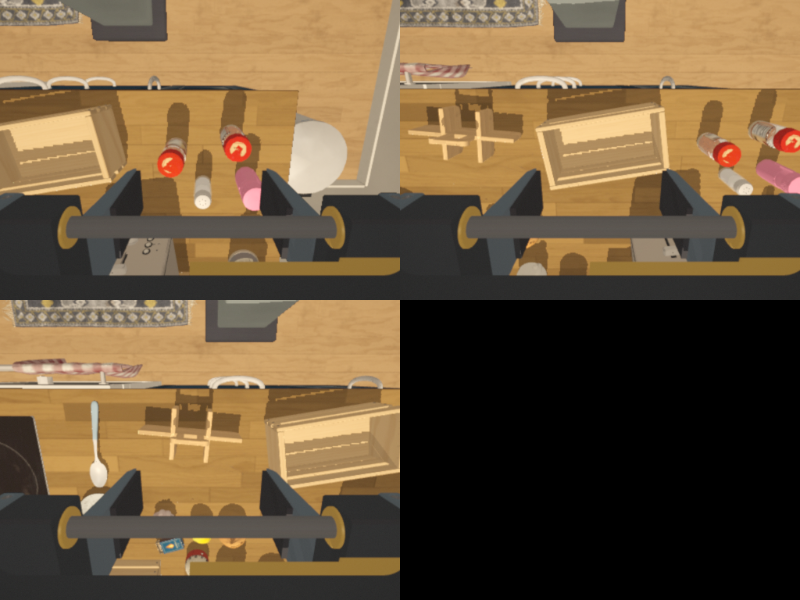

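Wrist pictures (tiled):
- Jar view: red caps at (171,162) and (237,149), pink jar at (250,190), shaker at (203,195).
- Crate view: the crate is empty and its rim is clear, around (602,145).
- Divider view: the divider is at (190,433) with its handle bar in the middle.

Next I'll fit the exact poses.

```bash
cat > fit.py <<'E'
from h import *
def sel(P,c,r,z0,z1):
    Q=P.reshape(-1,3); Q=Q[np.isfinite(Q).all(1)]
    return Q[(np.hypot(Q[:,0]-c[0],Q[:,1]-c[1])<r)&(Q[:,2]>z0)&(Q[:,2]<z1)]
def rect(Q):
    (c,s,a)=cv2.minAreaRect(Q[:,:2].astype(np.float32)*1000); 
    if s[0]<s[1]: a+=90; s=s[::-1]
    return np.round(c,1),np.round(s,1),round((a-0)%180,2),len(Q)
def pca(Q):
    m=Q[:,:2].mean(0); w,v=np.linalg.eigh(np.cov(Q[:,:2].T)); v=v[:,1]
    return m.round(4),round(np.degrees(np.arctan2(v[1],v[0]))%180,2),Q[:,:2].shape[0]
E
python3 - <<'E'
from fit import *
S={"top":np.load("top_P.npy"),"side":np.load("side_P.npy"),**{n:np.load(f"w_{n}.npz")["P"] for n in "jcd"}}
for n,P in S.items():
    print("==",n)
    for t,c,r,z in (("crate",(.478,.064),.16,(.085,.108)),("bars",(.462,-.22),.13,(.045,.068)),("handle",(.46,-.22),.06,(.085,.115)),("j1",(.458,.411),.04,(.095,.115)),("j2",(.486,.302),.04,(.095,.115))):
        Q=sel(P,c,r,*z)
        if len(Q)>30: print(t,rect(Q),pca(Q),"zmax",np.percentile(Q[:,2],[50,97]).round(4))
E
```

```text
== top
crate (array([475.7,  66.8]), array([236.8, 128.7]), 99.67, 532) (array([0.4756, 0.0658]), np.float64(99.67), 532) zmax [0.0966 0.1036]
bars (array([ 457.1, -222. ]), array([165. , 129.9]), 123.48, 285) (array([ 0.456 , -0.2226]), np.float64(84.96), 285) zmax [0.0583 0.0654]
handle (array([ 458.7, -220.8]), array([69.9, 10.8]), 85.4, 72) (array([ 0.4572, -0.2209]), np.float64(85.0), 72) zmax [0.1061 0.1123]
j1 (array([455.4, 410.2]), array([43.7, 42.7]), 108.74, 105) (array([0.4557, 0.4078]), np.float64(54.93), 105) zmax [0.1059 0.1122]
j2 (array([482.3, 298. ]), array([42.1, 40.9]), 79.46, 106) (array([0.4816, 0.2968]), np.float64(44.03), 106) zmax [0.1062 0.1117]
== side
crate (array([477. ,  64.2]), array([245.5, 128.8]), 99.82, 710) (array([0.4767, 0.0545]), np.float64(98.98), 710) zmax [0.0952 0.1008]
bars (array([ 461. , -222.7]), array([172.1, 129.7]), 48.04, 565) (array([ 0.4572, -0.2308]), np.float64(85.94), 565) zmax [0.0578 0.0636]
handle (array([ 459.8, -224. ]), array([74.2, 10. ]), 85.07, 101) (array([ 0.4581, -0.2274]), np.float64(86.66), 101) zmax [0.1056 0.109
[... 1068 characters left out ...]
x [0.1053 0.1077]
j1 (array([458.4, 405.4]), array([43.6, 34.7]), 12.86, 755) (array([0.4569, 0.4043]), np.float64(14.42), 755) zmax [0.1053 0.1072]
j2 (array([484.6, 298.5]), array([44.3, 43.2]), 29.77, 788) (array([0.4834, 0.2967]), np.float64(56.23), 788) zmax [0.1054 0.107 ]
== d
crate (array([478.1,  62. ]), array([229. , 126.7]), 99.45, 3109) (array([0.4775, 0.0548]), np.float64(91.46), 3109) zmax [0.0958 0.0982]
bars (array([ 459.4, -220.6]), array([208.7, 105.8]), 85.01, 1529) (array([ 0.4565, -0.2211]), np.float64(84.88), 1529) zmax [0.0585 0.0606]
handle (array([ 459.3, -220.6]), array([71.4,  9.7]), 85.43, 442) (array([ 0.4581, -0.2203]), np.float64(85.12), 442) zmax [0.106 0.108]
```

```bash
python3 - <<'E'
from fit import *
D=(.4594,-.2203); C=(.4772,.0671)
arm.movep((*D,.20),R(-5)); arm.move_straight((*D,.093),feed=.1)
arm.clamp(40); s=arm.read_state(); print(s["gripper_width"],s["ft_force"])
arm.move_straight((*D,.235),feed=.12)
s=arm.read_state(); print(s["gripper_width"],s["ft_force"])
arm.movep((*C,.235),R(9.7)); arm.wait(.3)
out=[]
for n in("wrist","side"):
    im=arm.get_image(n);P=cloud(im);np.savez("h_"+n,P=P);out.append(im["pixels"][...,::-1])
    for t,z,r in (("crate",(.085,.108),.17),("bars",(.19,.212),.13),("handle",(.225,.27),.06)):
        Q=sel(P,C,r,*z)
        if len(Q)>30: print(n,t,rect(Q),pca(Q),np.percentile(Q[:,2],[50,97]).round(4))
cv2.imwrite("pics/d.png",cv2.resize(np.hstack(out),(800,300)))
print(arm.read_state()["t"],arm.read_state()["q"],arm.read_state()["ee_pos"])
E
```

```text
0.0031493226062420084 [-0.2077662  -0.8658431   0.07418639]
-0.000506064728211031 [-0.25429964 -0.26070626 -0.22020349]
wrist crate (array([477.4,  70.2]), array([232.2, 126.3]), 99.49, 4397) (array([0.4709, 0.1148]), np.float64(99.67), 4397) [0.0962 0.0981]
side crate (array([477. ,  64.9]), array([245. , 130.3]), 99.45, 699) (array([0.4773, 0.0534]), np.float64(99.7), 699) [0.0952 0.1005]
13.4083 [ 5.18625047e+00 -2.75504854e+00  1.21804156e+02 -1.54282125e-03
  6.09528412e+01 -4.47155235e+00] [0.47726832 0.06670794 0.2349802 ]
```

View pics/d.png

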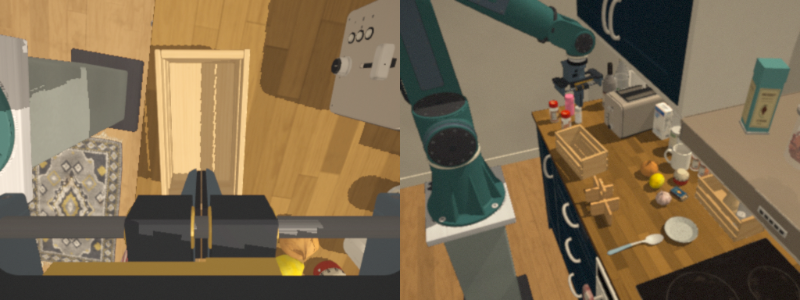

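The gripper closed to zero, so the divider was not picked up. It is still on the worktop at about (602,195) in the side half of the picture. I'll see why before trying again.

```bash
python3 - <<'E'
from fit import *
D=(.4594,-.2203)
arm.ungrasp(); arm.movep((.43,-.2,.33),R(90)); arm.wait(.3)
im=arm.get_image("wrist");P=cloud(im);save(im,"e.png")
for t,z,r in (("bars",(.045,.068),.14),("handle",(.085,.115),.07)):
    Q=sel(P,D,r,*z)
    if len(Q)>30: print(t,rect(Q),pca(Q),np.percentile(Q[:,2],[3,50,97]).round(4))
Q=sel(P,D,.14,.01,.2); print(np.histogram(Q[:,2],20))
print(arm.read_state()["t"])
E
```

```text
bars (array([ 459.2, -220.5]), array([209.7, 105.5]), 84.97, 1524) (array([ 0.4567, -0.2206]), np.float64(84.94), 1524) [0.0472 0.0585 0.0605]
handle (array([ 459.3, -220.6]), array([71.5,  9.3]), 84.87, 444) (array([ 0.458 , -0.2205]), np.float64(85.1), 444) [0.0887 0.1059 0.108 ]
(array([  83,   87,   88,   94,   91,   97,  102,   98,  114, 1123,  185,
          9,   18,   14,   14,   20,   27,   43,   65,  290]), array([0.01030227, 0.01524436, 0.02018645, 0.02512853, 0.03007062,
       0.03501271, 0.0399548 , 0.04489688, 0.04983897, 0.05478106,
       0.05972314, 0.06466523, 0.06960732, 0.07454941, 0.07949149,
       0.08443358, 0.08937567, 0.09431776, 0.09925984, 0.10420193,
       0.10914402]))
16.875
```

View pics/e.png

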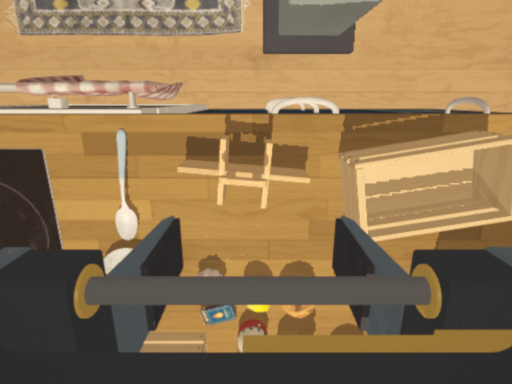

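The divider has not moved: it is at (244,170), still upright and at the same pose. The fingers must have closed above or clear of the bar. I'll retry at the nominal grasp depth and check.

```bash
python3 - <<'E'
from fit import *
D=(.4593,-.2205)
arm.movep((*D,.20),R(-5)); arm.move_straight((*D,.087),feed=.1)
s=arm.read_state(); print(s["ee_pos"])
for z in (.087,.083,.080):
    if z<.087: arm.ungrasp(); arm.move_straight((*D,z),feed=.05)
    arm.clamp(40); s=arm.read_state(); print(z,s["gripper_width"],s["ft_force"],s["ee_pos"])
    if s["gripper_width"]>.05: break
im=arm.get_image("wrist"); im2=arm.get_image("side")
f=lambda i:i["pixels"][...,::-1]
c=cv2.resize(f(im2)[200:320,180:340],(512,384))
cv2.imwrite("pics/f.png",cv2.resize(np.hstack([f(im),c]),(800,300)))
print(s["t"])
E
```

```text
[ 0.45967582 -0.22071269  0.0875357 ]
0.087 0.007305430506287295 [-0.31825147 -0.98206963 -0.25528166] [ 0.45927843 -0.22051385  0.0869957 ]
0.083 0.010290538293381104 [-0.51556998  0.20540159  0.41880668] [ 0.45931736 -0.22048011  0.08301047]
0.08 0.005937207752165207 [-0.18144997 -0.61346473 -1.03562383] [ 0.45928917 -0.22050379  0.07998305]
27.0
```

View pics/f.png

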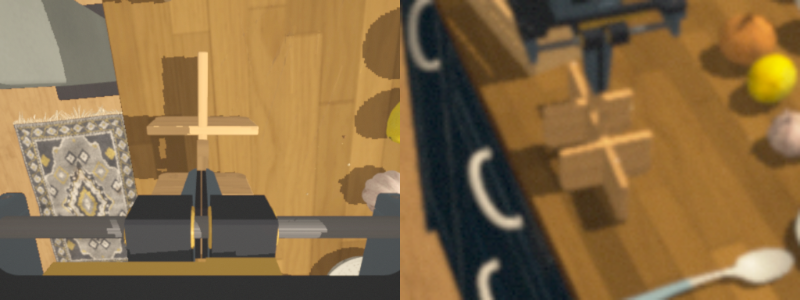

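```bash
python3 - <<'E'
from fit import *
P=np.load("h_wrist.npz")["P"]; r=R(9.7); q=(P-np.array([.47727,.06671,.23498]))@r
im=cv2.imread("pics/d.png")
np.set_printoptions(precision=1,suppress=True,linewidth=200)
for row in (215,225,235,245,260,280,300,320):
    print(row,[tuple((q[row,c]*1000).round(0)) for c in range(236,282,4)])
E
python3 - <<'E'
from fit import *
s=arm.read_state(); print(s["gripper_width"],s["ft_force"])
im=arm.get_image("wrist");P=cloud(im); r=R(-5); q=(P-s["ee_pos"])@r
cv2.imwrite("pics/g.png",cv2.resize(im["pixels"][180:330,180:340,::-1],(640,600)))
for row in (215,225,235,245,260,280,300,320):
    print(row,[tuple((q[row,c]*1000).round(0)) for c in range(236,282,4)])
E
```

```text
215 [(np.float64(-81.0), np.float64(-32.0), np.float64(225.0)), (np.float64(-80.0), np.float64(-26.0), np.float64(225.0)), (np.float64(-81.0), np.float64(-20.0), np.float64(226.0)), (np.float64(-81.0), np.float64(-14.0), np.float64(226.0)), (np.float64(-81.0), np.float64(-8.0), np.float64(226.0)), (np.float64(-81.0), np.float64(-2.0), np.float64(227.0)), (np.float64(-81.0), np.float64(4.0), np.float64(227.0)), (np.float64(17.0), np.float64(4.0), np.float64(-33.0)), (np.float64(-81.0), np.float64(16.0), np.float64(226.0)), (np.float64(-82.0), np.float64(22.0), np.float64(228.0)), (np.float64(-81.0), np.float64(27.0), np.float64(227.0)), (np.float64(-81.0), np.float64(33.0), np.float64(226.0))]
225 [(np.float64(-97.0), np.float64(-32.0), np.float64(227.0)), (np.float64(17.0), np.float64(-10.0), np.float64(-48.0)), (np.float64(17.0), np.float64(-7.0), np.float64(-48.0)), (np.float64(18.0), np.float64(-5.0), np.float64(-49.0)), (np.float64(16.0), np.float64(-3.0), np.float64(-46.0)), (np.float64(16.0), np.float64(-1.0), np.float64(-46.0)), (np.float64(16.0), np.float64(1.0), np.float64(-
[... 9316 characters left out ...]
6.0))]
320 [(np.float64(27.0), np.float64(-6.0), np.float64(-136.0)), (np.float64(27.0), np.float64(-5.0), np.float64(-136.0)), (np.float64(27.0), np.float64(-4.0), np.float64(-136.0)), (np.float64(4.0), np.float64(-4.0), np.float64(-108.0)), (np.float64(-11.0), np.float64(-3.0), np.float64(-89.0)), (np.float64(-11.0), np.float64(-1.0), np.float64(-89.0)), (np.float64(-11.0), np.float64(1.0), np.float64(-90.0)), (np.float64(-10.0), np.float64(3.0), np.float64(-90.0)), (np.float64(12.0), np.float64(3.0), np.float64(-118.0)), (np.float64(27.0), np.float64(4.0), np.float64(-136.0)), (np.float64(27.0), np.float64(5.0), np.float64(-136.0)), (np.float64(27.0), np.float64(6.0), np.float64(-136.0))]
```

View pics/g.png

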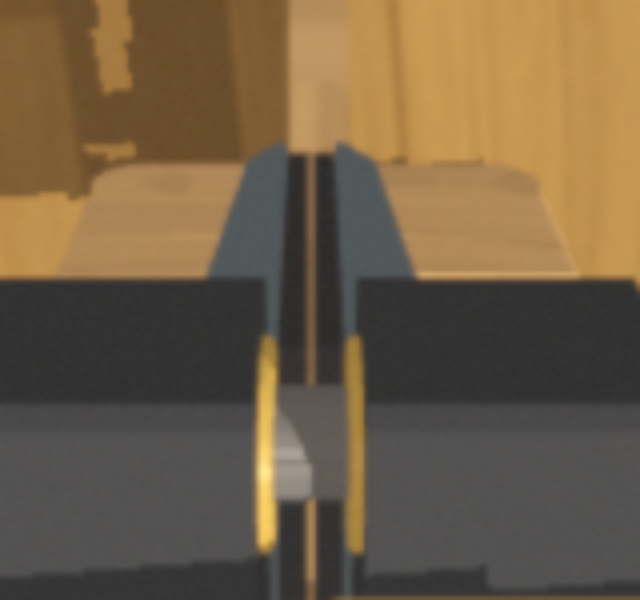

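The pads have shut on nothing. The depth image puts the finger ends about 26 mm above the reported TCP. I'll compare that with the open fingers.

```bash
python3 - <<'E'
from fit import *
for f,p,r in (("w_d.npz",(.43,-.2,.33),90),("w_c.npz",(.43,.06,.33),90),("w_j.npz",(.43,.35,.28),90),("h_wrist.npz",(.47727,.06671,.23498),9.7)):
    q=((np.load(f)["P"]-np.array(p))@R(r)*1000).reshape(-1,3); q=q[np.isfinite(q).all(1)]
    m=(abs(q[:,1])<75)&(abs(q[:,0])<25)&(q[:,2]>-75)&(q[:,2]<25); a=q[m]
    o=a[np.argsort(-a[:,2])]; print(f,o[:200:25].round(0).tolist())
    print(np.histogram(a[:,2],np.arange(-75,30,5)))
E
```

```text
w_d.npz [[-4.0, 47.0, -33.0], [-5.0, -45.0, -34.0], [3.0, -45.0, -35.0], [-1.0, 47.0, -35.0], [-0.0, -45.0, -36.0], [-8.0, -45.0, -36.0], [12.0, -45.0, -37.0], [-7.0, -45.0, -37.0]]
(array([460, 450, 425, 400, 394, 375, 366, 302,  56,   0,   0,   0,   0,
         0,   0,   0,   0,   0,   0,   0]), array([-75, -70, -65, -60, -55, -50, -45, -40, -35, -30, -25, -20, -15,
       -10,  -5,   0,   5,  10,  15,  20,  25]))
w_c.npz [[12.0, -45.0, -33.0], [2.0, 47.0, -34.0], [13.0, 46.0, -35.0], [-13.0, 46.0, -35.0], [7.0, -45.0, -36.0], [14.0, 47.0, -36.0], [-7.0, -45.0, -36.0], [-15.0, 47.0, -37.0]]
(array([453, 452, 408, 413, 393, 390, 339, 316,  74,   0,   0,   0,   0,
         0,   0,   0,   0,   0,   0,   0]), array([-75, -70, -65, -60, -55, -50, -45, -40, -35, -30, -25, -20, -15,
       -10,  -5,   0,   5,  10,  15,  20,  25]))
w_j.npz [[17.0, -49.0, -33.0], [-3.0, 46.0, -34.0], [2.0, -45.0, -34.0], [7.0, -45.0, -35.0], [0.0, -45.0, -35.0], [18.0, 51.0, -36.0], [-3.0, -45.0, -36.0], [-0.0, 46.0, -37.0]]
(array([454, 433, 434, 407, 400, 364, 357, 311,  79,   0,   0,   0,   0,
         0,   0,   0,   0,   0,   0,   0]), array([-75, -70, -65, -60, -55, -50, -45, -40, -35, -30, -25, -20, -15,
       -10,  -5,   0,   5,  10,  15,  20,  25]))
h_wrist.npz [[17.0, 4.0, -33.0], [18.0, 4.0, -36.0], [16.0, -2.0, -38.0], [17.0, 4.0, -39.0], [17.0, -1.0, -41.0], [18.0, 4.0, -42.0], [16.0, -1.0, -43.0], [18.0, -4.0, -45.0]]
(array([226, 201, 170, 159, 128, 133,  95,  77,  11,   0,   0,   0,   0,
         0,   0,   0,   0,   0,   0,   0]), array([-75, -70, -65, -60, -55, -50, -45, -40, -35, -30, -25, -20, -15,
       -10,  -5,   0,   5,  10,  15,  20,  25]))
```

The pads end about 32 mm behind the reported TCP in every picture, whether open or closed. That explains the miss: at TCP 0.080 the real finger tips were at 0.112, above the bar's top at 0.108. I'll correct all heights by 32 mm and retry.

```bash
echo 'T=.032  # real finger ends lie this far behind the reported TCP' >> h.py; python3 - <<'E'
from fit import *
D=(.4593,-.2205); C=(.4772,.0671)
arm.ungrasp(); arm.move_straight((*D,.094-T),feed=.06)
arm.clamp(45); s=arm.read_state(); print(s["gripper_width"],s["ft_force"])
if s["gripper_width"]<.05: raise SystemExit("miss")
arm.move_straight((*D,.22-T),feed=.15)
s=arm.read_state(); print(s["gripper_width"],s["ft_force"])
arm.movep((*C,.22-T),R(9.7)); arm.wait(.2)
im=arm.get_image("wrist");P=cloud(im)
for t,z,r in (("crate",(.085,.108),.17),("bars",(.165,.195),.13)):
    Q=sel(P,C,r,*z)
    if len(Q)>30: print(t,rect(Q),pca(Q),np.percentile(Q[:,2],[3,50,97]).round(4))
np.savez("k",P=P); im2=arm.get_image("side"); f=lambda i:i["pixels"][...,::-1]
P2=cloud(im2); Q=sel(P2,C,.14,.165,.2); print("side bars",rect(Q))
c=cv2.resize(f(im2)[80:280,140:407],(512,384))
cv2.imwrite("pics/k.png",cv2.resize(np.hstack([f(im),c]),(800,300)))
s=arm.read_state();print(s["t"],s["ee_pos"])
E
```

```text
0.092978636801246 [-0.33531754  0.1981885  -3.09534257]
0.0943848095557531 [ 0.31637383 -0.39722435 -3.33535666]
crate (array([472.8,  99.6]), array([171.8, 126.5]), 99.52, 4580) (array([0.4674, 0.1348]), np.float64(99.95), 4580) [0.0872 0.0962 0.098 ]
bars (array([477.3,  68.7]), array([166.7, 128.5]), 62.86, 4546) (array([0.4714, 0.1035]), np.float64(99.86), 4546) [0.1674 0.185  0.1864]
side bars (array([475.3,  61.9]), array([170.5, 131.3]), 62.64, 599)
32.6167 [0.477343   0.06647317 0.1879863 ]
```

View pics/k.png

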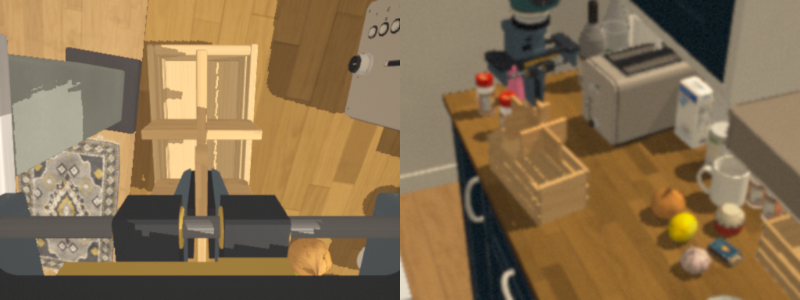

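The divider is held level above the crate: the long board is at (203,90) and the cross board at (203,130), with the crate rim below. I'll check the offset numerically in the crate frame.

```bash
python3 - <<'E'
from fit import *
P=np.load("k.npz")["P"].reshape(-1,3); P=P[np.isfinite(P).all(1)]
a=np.radians(99.65); A=np.array([[np.cos(a),-np.sin(a)],[np.sin(a),np.cos(a)]])
q=P.copy(); q[:,:2]=(P[:,:2]-[.4772,.0671])@A; q*=1000
pc=lambda v:np.percentile(v,[1,50,99]).round(1)
d=q[(q[:,2]>180)&(q[:,2]<192)&(abs(q[:,1])<70)]
for lo,hi in((45,70),(70,98)):
    m=d[(d[:,0]>lo)&(d[:,0]<hi)]; print("long board y",lo,pc(m[:,1]),pc(m[:,2]))
m=d[(abs(d[:,1])<4)&(d[:,0]<140)]; print("long end x",m[:,0].max())
for s in(-1,1):
    m=d[(d[:,1]*s>12)&(d[:,1]*s<60)&(d[:,0]>20)&(d[:,0]<60)]; print("short x",s,pc(m[:,0]),"yend",pc(m[:,1]),pc(m[:,2]))
r=q[(q[:,2]>93)&(q[:,2]<102)]
for lo,hi in((0,40),(40,100)):
  for s in(-1,1):
    m=r[(r[:,0]>lo)&(r[:,0]<hi)&(r[:,1]*s>40)&(r[:,1]*s<75)]; print("side slat",lo,s,pc(m[:,1]),len(m))
m=r[(abs(r[:,1])<45)&(r[:,0]>90)&(r[:,0]<135)]; print("end board x",pc(m[:,0]))
E
```

```text
long board y 45 [-4.4 -0.3  4.3] [183.3 185.2 186.7]
long board y 70 [-4.2  0.3  4.2] [183.6 185.2 186.8]
long end x 103.50137866683227
short x -1 [29.8 35.1 39. ] yend [-52.4 -32.9 -12.6] [180.2 185.2 186.8]
short x 1 [30.7 35.2 39.1] yend [12.6 32.3 52. ] [180.4 184.9 186.6]
side slat 0 -1 [-64.  -59.6 -55.9] 131
side slat 0 1 [54.2 57.7 61.8] 129
side slat 40 -1 [-63.9 -59.8 -56.1] 585
side slat 40 1 [54.  57.5 61.8] 578
end board x [106.9 112.6 117.6]
```

```bash
python3 - <<'E'
from fit import *
a=np.radians(99.65); A=np.array([[np.cos(a),-np.sin(a)],[np.sin(a),np.cos(a)]])
C=np.array([.4772,.0671])+A@[.0005,-.0010]
g=.094-T
for h,f in ((.104,.1),(.085,.05),(.06,.06),(.035,.06),(.016,.05),(.0105,.03)):
    arm.move_straight((*C,g+h),R(9.6),feed=f)
    s=arm.read_state(); F=s["ft_force"]; print(h,F.round(1),(s["ee_pos"]-[*C,g+h]).round(4),round(s["t"],1))
    if F[2]>15 or np.hypot(*F[:2])>15: print("stop"); break
E
```

```text
0.104 [ 0.8 -0.5 -3.5] [-0.0004 -0.0001 -0.0003] 33.0
0.085 [ 0.6  0.2 -2.1] [-0.0001 -0.     -0.0002] 33.5
0.06 [-0.3  0.5 -2.4] [-0.0001 -0.     -0.0002] 34.1
0.035 [ 0.7  0.5 -2.5] [-0.0001 -0.     -0.0002] 34.6
0.016 [ 0.2 -0.1 -3.3] [-0.0002  0.     -0.0002] 35.2
0.0105 [ 0.4 -0.1 -3. ] [-0.0001 -0.     -0.0001] 35.5
```

```bash
python3 - <<'E'
from fit import *
a=np.radians(99.65); A=np.array([[np.cos(a),-np.sin(a)],[np.sin(a),np.cos(a)]])
C=np.array([.4772,.0671])+A@[.0005,-.0010]; g=.094-T
for h in (.0097,.009,.0083,.0076):
    arm.move_straight((*C,g+h),feed=.03); F=arm.read_state()["ft_force"]; print(h,F.round(1))
    if F[2]>0: break
arm.ungrasp(); print(arm.read_state()["ft_force"].round(1),arm.read_state()["gripper_width"])
arm.move_straight((*C,.24-T),feed=.2)
arm.movep((.44,.19,.25),R(99.6)); arm.wait(.2)
im=arm.get_image("wrist");P=cloud(im).reshape(-1,3);P=P[np.isfinite(P).all(1)];save(im,"m.png")
print([rect(sel(P,c,.04,.095,.115)) for c in((.4568,.4102),(.485,.2995))])
print("crate",rect(sel(P,(.4772,.067),.17,.09,.104)))
q=P.copy(); q[:,:2]=(P[:,:2]-C)@A; q*=1000; pc=lambda v:np.percentile(v,[1,50,99]).round(1)
d=q[(abs(q[:,0])<108)&(abs(q[:,1])<53)]
for lo,hi in((-98,-45),(45,100)):
    m=d[(d[:,0]>lo)&(d[:,0]<hi)&(abs(d[:,1])<7)&(d[:,2]>62)&(d[:,2]<78)]; print("long",lo,pc(m[:,1]),pc(m[:,2]),len(m))
for sx in(-1,1):
  for s in(-1,1):
    m=d[(d[:,1]*s>12)&(abs(d[:,0]*sx-35.5)<8)&(d[:,2]>62)&(d[:,2]<78)]
    if len(m)>20: print("short",sx,s,pc(m[:,0]),pc(m[:,1]),pc(m[:,2]),len(m))
print(arm.read_state()["t"],[arm.solve_ik((*(np.array([.4768,.0671])+A@[.0735,y]),.1-T),R(99.6)) is not None for y in(-.028,.028)])
E
```

```text
0.0097 [ 0.3 -0.7 -3.4]
0.009 [ 1.2 -0.   0.5]
[0.4 0.1 0.4] 1.0041771800388897
[(array([457.3, 410. ]), array([44.5, 42.8]), 92.27, 1137), (array([481.2, 295.2]), array([43.8, 33.8]), 140.3, 597)]
crate (array([477.5,  66.9]), array([237., 126.]), 99.5, 4635)
long -98 [-4.2  0.6  4.9] [63.4 68.  69.9] 329
long 45 [-4.4  0.3  4.7] [64.  68.1 70. ] 343
short -1 -1 [-39.7 -34.1 -30.6] [-52.2 -35.6 -19.9] [62.7 68.  70.1] 194
short -1 1 [-39.6 -33.8 -30.5] [12.6 32.6 52.3] [62.3 67.9 70. ] 283
short 1 -1 [31.3 36.2 40.2] [-52.2 -31.4 -12.3] [62.6 68.1 70.2] 224
short 1 1 [31.2 36.4 40.3] [13.  33.4 52.2] [62.5 68.2 69.9] 256
39.5833 [True, True]
```

View pics/m.png

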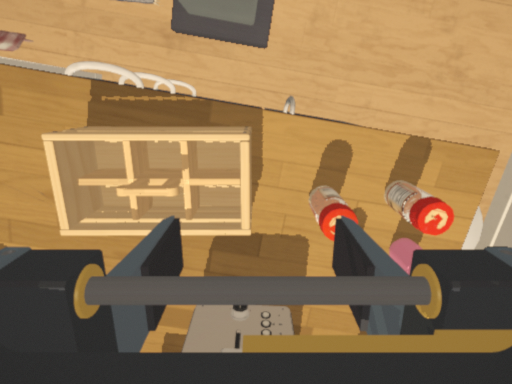

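The divider sits level: its top is at 70 mm all round, so its underside is at 10 mm. It is centred in the crate at (150,185). The jars stand at (337,220) and (432,213), untouched. Next is the nearer jar.

```bash
cat > jar.py <<'E'
from fit import *
a=np.radians(99.6); A=np.array([[np.cos(a),-np.sin(a)],[np.sin(a),np.cos(a)]])
C=np.array([.4773,.0669])+A@[.0005,-.0005]; g=.093-T; r=R(99.6)
def jar(J,c):
    G=C+A@np.array(c)
    arm.movep((*J,.15-T),r); arm.move_straight((*J,g),feed=.12)
    arm.clamp(25); w=arm.read_state()["gripper_width"]; print("width mm",w*91)
    if w<.35: raise SystemExit("miss")
    arm.move_straight((*J,g+.14),feed=.2); print(arm.read_state()["gripper_width"]*91)
    arm.movep((*G,g+.14),r)
    for h,f in ((.075,.15),(.02,.1),(.0115,.04),(.0105,.03),(.0097,.03),(.009,.03),(.0083,.03)):
        arm.move_straight((*G,g+h),feed=f); F=arm.read_state()["ft_force"]; print(h,F.round(1))
        if F[2]>.8: break
    arm.ungrasp(); arm.move_straight((*G,g+.13),feed=.2)
    print(arm.read_state()["t"])
E
python3 -c "
from jar import *
jar((.485,.2997),(.0735,-.0297))
for n in('top','side'):
    im=arm.get_image(n); P=cloud(im)
    G=C+A@[.0735,-.0297]; print(n,G,rect(sel(P,G,.04,.106,.125)),np.percentile(sel(P,G,.03,.1,.13)[:,2],[50,90]))
    print('crate',rect(sel(P,C,.16,.085,.103)))
"
```

```text
width mm 43.82553002883428
43.366107629481526
0.075 [ 0.3 -0.8 -0.5]
0.02 [-0.4 -0.4 -1. ]
0.0115 [ 1.   0.3 -1.2]
0.0105 [-0.6  0.5 -1. ]
0.0097 [ 0.   0.1 -0.9]
0.009 [-0.4  0.2  5.1]
47.2583
top [0.49473619 0.14490012] (array([492.8, 142.6]), array([42.8, 42.1]), 80.91, 110) [0.11526547 0.11925762]
crate (array([476.2,  66.5]), array([236.5, 129. ]), 99.83, 526)
side [0.49473619 0.14490012] (array([494.4, 141.2]), array([46.3, 40.8]), 101.5, 103) [0.11431888 0.11834789]
crate (array([477.5,  64.2]), array([244., 130.]), 99.37, 719)
```

Jar 2 stands on the crate floor, with its cap top at about 116 mm. Now jar 1 goes in the front left compartment.

```bash
python3 -c "
from jar import *
jar((.457,.4101),(.0735,.0293))
arm.movep((.42,.12,.33),R(90)); arm.wait(.4)
im=arm.get_image('wrist'); P=cloud(im); save(im,'n.png')
Q=P.reshape(-1,3);Q=Q[np.isfinite(Q).all(1)]; q=Q.copy(); q[:,:2]=(Q[:,:2]-C)@A; q*=1000
for y in(-29.7,29.3):
    m=q[(np.hypot(q[:,0]-73.5,q[:,1]-y)<27)&(q[:,2]>108)&(q[:,2]<125)]; c,s,_=cv2.minAreaRect(m[:,:2].astype(np.float32))
    fit=np.linalg.lstsq(np.c_[m[:,:2],np.ones(len(m))],m[:,2],rcond=None)[0]
    print(y,np.round(c,1),np.round(s,1),'z',np.percentile(m[:,2],[5,50,95]).round(1),len(m),'slope',fit[:2].round(3))
print('crate',rect(sel(P,C,.16,.085,.103)))
for k,m in {'sx-':q[(abs(q[:,0]+35.5)<7)],'sx+':q[(abs(q[:,0]-35.5)<7)]}.items():
    m=m[(m[:,2]>64)&(m[:,2]<76)&(abs(m[:,1])>12)&(abs(m[:,1])<53)]; print(k,np.percentile(m[:,0],[1,99]).round(1),np.percentile(m[:,2],[50,95]).round(1),len(m))
t=arm.get_image('top'); print([(n,[np.round(x['point'],3).tolist() for x in arm.mark_of(t,n)][:2]) for n in('shaker','saucer','spoon')])
print(arm.read_state()['t'])
"
```

```text
width mm 43.09638829594903
43.66867902871038
0.075 [ 0.6  0.  -1.7]
0.02 [-0.1  0.2 -1. ]
0.0115 [ 0.2  0.6 -0.5]
0.0105 [ 0.4  0.1 -0.2]
0.0097 [-0.1  0.7 -1.2]
0.009 [-1.8 -0.7  7.6]
55.7667
-29.7 [ 73.5 -29.2] [43.  43.5] z [112.5 114.8 116.1] 714 slope [ 0.009 -0.027]
29.3 [74.4 29.1] [41.9 43.3] z [112.9 114.8 116.2] 773 slope [-0.006 -0.027]
crate (array([477.1,  67.3]), array([238. , 126.7]), 99.4, 3203)
sx- [-39.4 -30.3] [68.1 69.9] 267
sx+ [31.5 40.4] [68.2 69.5] 288
[('shaker', []), ('saucer', [[0.662, -0.441, -0.0]]), ('spoon', [[0.493, -0.437, -0.005], [0.477, 0.066, 0.012]])]
57.0333
```

View pics/n.png

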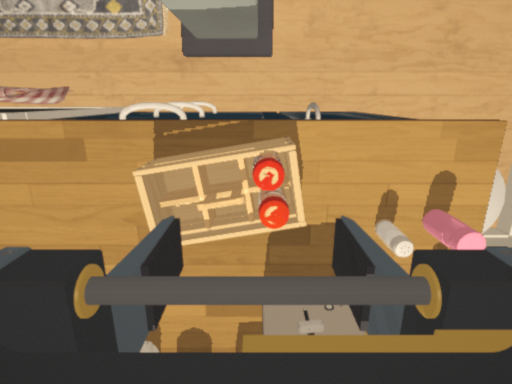

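The picture shows both red caps in the left end compartments, at (268,175) and (273,212), and the divider is square. The shaker (394,238) and the pink jar (453,230) stand where they were, and the arm is clear. Handing in.

```bash
python3 -c "
from station import arm
print(arm.hand_in())"
```

```text
the job is handed in; nothing more can be done
None
```

I lowered the divider into the pine crate by its handle and stood the two red-capped jars upright in the two left end compartments. I handed the job in just after t = 57 s of the 72 s allowed.

**First grasp failed:** the gripper closed above the handle. The wrist depth images showed the real finger ends about 32 mm short of the stated TCP, so I corrected all heights by that amount. The divider had not moved.

**Last checks:**
- **Divider:** its top is at 68–70 mm at every point measured, so it sits flat on the crate floor. It is square and about 1 mm off centre at most.
- **Jars:** both cap tops are at about 116 mm, which puts the jars on the floor. The two jars are about 58 mm apart. The cap surfaces showed slopes up to 0.03, within the 0.1 rad limit.
- **Crate:** it is within about 1 mm of where it started.
- **Bystanders:** the saucer and spoon were found at their original spots, within measuring error. In the last top view the network did not detect the shaker, but the wrist picture shows it standing in place.

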